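# Put the forming tools back on their pads

### The arm

A 7-joint arm with a two-finger parallel gripper is mounted at the origin on the work surface. World frame = base frame: x ahead of the robot, y to its left, z up, the work surface at z = 0. Lengths are in m, angles in degrees, forces in N, time in s.
With the tool pointing down it reaches from about 0.425 to 0.925 m from the base axis. Payload 6.8 kg.
Tool frame: the origin (TCP) lies at the centre of the arm's flange, where the gripper is bolted on; the fingertips stand 173 mm ahead of it and the grasp point (between the pads) lies 155 mm ahead of it; z points along the fingers, y is the direction in which the jaws open and shut (so a half turn about z gives the same grasp; the last joint's range is limited). The gripper opens to 85 mm and grips with 20 to 120 N. Pads are 22 mm wide; open, the fingers measure 114 mm over their backs; the gripper's body (76 mm by 85 mm) begins 54 mm behind the grasp point. The pads swing forward as they close: fully open they stand 13 mm farther back than shut.
Start: joints at [66.343, 27.33, 1.283, 89.118, -0.659, 63.558, -4.761], TCP at [0.203, -0.644, 0.405] pointing down, gripper open.
Joint ranges: [-169.35, 169.35], [-19.33, 120.38], [-80.79, 83.38], [13.8, 139.57], [-78.32, 258.32], [9.67, 109.79], [-169.56, 169.56]. Speed limits (degrees/s): [136.94, 136.94, 180, 180, 180, 180, 180].

### API

Orientations are given as [roll, pitch, yaw] about the fixed x, y, z axes, in that order (R = Rz(yaw) Ry(pitch) Rx(roll)).
In Python, from rig import manip gives the robot as it stands.
- The arm moves only by the shell command python3 -m creep 'ROWS' [FORCE]. ROWS is JSON, a list of rows, each an object of numbers: "jaw": the opening, from 0 (shut) to 1 (fully open); "tx", "ty", "tz": the shift along the world's x, y, z in units of 40 mm (1.0 is 40 mm); "roll": the turn about the world's z in units of 8 degrees (1.0 is 8 degrees). A call has 1 to 5 rows; each row is the pose to reach, as a shift and turn from the pose commanded when the call began; what a row does not reach only later rows make up. A row lasts 1/8 s, in which the tool goes at most 62.5 mm and 10.7 degrees, less where a joint would pass 70% of its speed; a pose out of reach is approached as far as the arm can. A call with a gripper value outside its range is refused whole. The fingers move at their own pace and stop on an object; FORCE is the grip in N (left out, the last holds). Time passes only in rows, so rows that repeat a pose let the fingers close. It gives the time, the measured TCP pose, the force and the opening at its end, in the units of the state.
- manip.read_state(): the state, without advancing time (a new reading comes with each control period).
- manip.get_image(name): name is "scene" or "top" or "wrist"; returns the picture (384x512x3 uint8, red, green, blue); there is no depth.
- manip.get_calibration(name): a dict with "fx", "fy", "cx", "cy" (pixels), "R" (3x3) and "t" (3): a world point X has camera coordinates R X + t; the wrist camera has in their place "tool_from_camera" (4x4, takes a point from camera to tool coordinates, whose origin is the TCP and whose axes are the flange's). Camera axes: x right, y down, z forward; pixel columns grow to the right and rows downward; lengths in m; the calibration is good to about 2 mm. The wrist camera is an equidistant fisheye: a pixel r from the principal point sees the ray r / f radians off the axis. A picture is of the moment at which its call begins: read the wrist's pose just before it. get_calibration takes no time and is no camera call.
- manip.hand_in(): hands the job in, once; it reports no verdict.
Trained networks look in the newest picture that a camera, given by its name, has taken for a name from the list of things; names that differ only in an ending like _2 or _b are one class to them, and where a whole thing is asked for, a point or a joint stands for the part that bears it (a point fixed in the world has none). Each returns a list of dicts, best first, with "score" (0 to 1); they miss things now and then, are a little off and sometimes report something else, mostly with a low value. They report only what shows in the picture. A call takes as long as a camera call. They do not tell look-alikes from the thing itself.
- manip.masks_of(camera, thing): "region" (384x512 bool, what is visible of it) and "bbox" ([left, top, right, bottom] in pixels, round what is visible of it).
- manip.mark_of(camera, thing): "centre" ([row, column] in pixels: a listed point, or the origin of a listed thing).
The state is a dict: "time_s": time; "joints": joint angles; "qd": joint speeds; "effort": joint torques, N m; "ee_pos": TCP position; "orientation": TCP orientation; "ft_force": force on the tool from outside, world axes, zero at the start; "wrist_torque": the same for the moment, N m; "gripper_width": opening from 0.0 (shut) to 1.0 (fully open).
Only numpy, scipy, OpenCV 4.12 (cv2) and the standard library are available. Lean on these libraries where they do the work, as an engineer would, in place of code of your own. Each camera call takes 0.05 s, during which the arm holds its last target. There are 200 camera calls.

### The job

Tidy the metalworker's bench: put each of the four steel forming tools - the square dapping block, the long grooved swage bar, the mushroom stake and the slim doming punch - on the black pad whose pale silhouette matches its shape and size, standing or lying as it does now, centred on the silhouette, with the block and the bar turned to line up with theirs. Set them down rather than dropping them, and do not push away or knock over the glass globe or the candle stub.

Things in the scene. Friction and masses are not known exactly. Their poses are not given: they have to be found in the camera images.
- dapping_center (a point): Dapping block: square steel block 44 x 44 mm, 40 mm high, with round dark hollows of several sizes on its top and sides; about 0.55 kg, loose on the bench. Point at its centre, 20 mm above its underside; x and y are square to its side faces, z up.
- swage_center (a point): Swage bar: long steel bar 96 mm long (x) by 28 mm wide (y), 24 mm high, with four grooves cut across its top; about 0.42 kg, loose, lying flat. Point at its centre, 12 mm above its underside; x along the bar, z up.
- mushroom_center (a point): Mushroom stake: round steel stake 50 mm high, standing upright; foot 46 mm across, a neck 26 mm across, and a head 52 mm across whose upright rim runs from 30 to 43 mm above the underside, with a low dome on top; about 0.38 kg. Point on its axis, 25 mm above its underside; z up.
- punch_center (a point): Doming punch: slim steel punch 60 mm high, standing upright on a round foot 32 mm across and 12 mm high; above it a straight round shank 18 mm across, from 16 to 52 mm above the underside, with a rounded tip; about 0.14 kg. Point on its axis, 30 mm above its underside; z up.
- square_pad: Pad for the dapping block: fixed flat black rubber mat, 4 mm thick, 78 x 78 mm, with a pale 52 x 52 mm square silhouette in its middle. Origin at the centre of the mat's underside (on the bench, z = 0; the mat's top is 4 mm above it), z up. x and y are along the sides of the square.
- long_pad: Pad for the swage bar: fixed flat black rubber mat, 4 mm thick, 126 x 62 mm, with a pale 104 x 36 mm long rectangular silhouette in its middle. Origin at the centre of the mat's underside (on the bench, z = 0; the mat's top is 4 mm above it), z up. x along the length of the rectangle.
- large_round_pad: Pad for the mushroom stake: fixed flat black rubber mat, 4 mm thick, 84 x 84 mm, with a pale large round (60 mm across) silhouette in its middle. Origin at the centre of the mat's underside (on the bench, z = 0; the mat's top is 4 mm above it), z up. Its yaw does not matter.
- small_round_pad: Pad for the doming punch: fixed flat black rubber mat, 4 mm thick, 66 x 66 mm, with a pale small round (40 mm across) silhouette in its middle. Origin at the centre of the mat's underside (on the bench, z = 0; the mat's top is 4 mm above it), z up. Its yaw does not matter.
- globe_center (a point): Bystander, not to be disturbed: small glass globe on a blue round foot, 42 mm across, 52 mm high, loose. Point on its axis, 26 mm up; z up. It stands between the two rows of things.
- candle_center (a point): Bystander, not to be disturbed: white candle stub, 38 mm across, 36 mm high plus a short wick, loose. Point at its centre, 18 mm up; z up. It stands between the two rows of things.
Not all that is in view belongs to the job. Leave any pink or yellow look-alike of the small_round_pad alone. What is shaped like the part that bears punch_center but red is not meant.

How it is judged (in metres and radians):
At the end, for the whole second after the job is handed in: Each tool stands or lies still on its own pad, as at the start: centre within 12 mm of the pad's centre, height within 3 mm, tilt under 0.1 rad; the bar within 0.25 rad of its silhouette (either way round), the block within 0.25 rad of its square (any quarter turn) (horizontal distance between dapping_center and square_pad below 0.012 m and z of dapping_center in the frame of square_pad between 0.021 and 0.027 m and angle between each of dapping_center, swage_center, mushroom_center, punch_center's own z axis and vertical below 0.1 rad and linear speed of each of dapping, swage, mushroom, punch below 0.02 m/s and angular speed of each of dapping, swage, mushroom, punch below 0.2 rad/s and horizontal distance between swage_center and long_pad below 0.012 m and z of swage_center in the frame of long_pad between 0.013 and 0.019 m and horizontal distance between mushroom_center and large_round_pad below 0.012 m and z of mushroom_center in the frame of large_round_pad between 0.026 and 0.032 m and horizontal distance between punch_center and small_round_pad below 0.012 m and z of punch_center in the frame of small_round_pad between 0.031 and 0.037 m and angle between the x axis of swage_center and the x axis of long_pad, either way round below 0.25 rad and (angle between the x axis of dapping_center and the x axis of square_pad, either way round below 0.25 rad or angle between the x axis of dapping_center and the y axis of square_pad, either way round below 0.25 rad)); the robot touches nothing.
It fails at once if a tool is dropped or thrown (moves faster than 0.6 m/s with no finger on it) ((contact force between the fingers and dapping below 0.05 N and linear speed of dapping above 0.6 m/s) or (contact force between the fingers and swage below 0.05 N and linear speed of swage above 0.6 m/s) or (contact force between the fingers and mushroom below 0.05 N and linear speed of mushroom above 0.6 m/s) or (contact force between the fingers and punch below 0.05 N and linear speed of punch above 0.6 m/s)).
It fails at once if the glass globe is knocked over or shifted by more than 30 mm (distance of globe_center from where it was at the start of the episode above 0.03 m or angle between globe_center's own z axis and vertical above 0.5 rad).
It fails at once if the candle is knocked over or shifted by more than 30 mm (distance of candle_center from where it was at the start of the episode above 0.03 m or angle between candle_center's own z axis and vertical above 0.5 rad).
It also fails if it takes over 102 s, if anything falls off the work surface, if the arm or the gripper's body presses on something with over 40 N, if the wrist force passes 120 N, or if a joint passes its speed limit or range.

## Working session

There is one attempt and no reset: what is moved stays moved. The work goes in short steps, Python scripts to look and compute and a shell command to move; the robot and the scene stay as the last step left them, time stands still between calls to the robot, and variables do not carry over. Pictures are saved under pics/ and viewed, about 12 in all and at most 16, crops included, and the job is handed in when it is done.

```bash
ls; mkdir -p pics; python3 - <<'E'
from rig import manip
import cv2,numpy as np
s=manip.read_state();print(s)
for n in ("scene","top"):
    im=manip.get_image(n);cv2.imwrite(f"pics/{n}0.png",cv2.resize(im[:,:,::-1],(800,600),interpolation=cv2.INTER_CUBIC))
    c=manip.get_calibration(n);print(n,c)
    for t in "dapping_center swage_center mushroom_center punch_center square_pad long_pad large_round_pad small_round_pad globe_center candle_center".split():
        print(t,[(np.round(d["centre"]).tolist(),round(d["score"],2)) for d in manip.mark_of(n,t)][:4])
print(manip.get_calibration("wrist"))
E
```

```text
pics
{'time_s': 0.0, 'joints': array([66.34448563, 27.37598261,  1.27839274, 89.17929869, -0.65865369,
       63.55725325, -4.76124364]), 'qd': array([ 0.00586927, -0.08087841,  0.05135071,  0.04680785, -0.01728675,
       -0.03294874,  0.06290615]), 'effort': array([-6.44733768e-05, -5.96446860e+01,  1.60809215e+00, -2.81192744e+01,
        1.24498285e-02,  9.51150869e-03,  1.44157923e-05]), 'ee_pos': array([ 0.20248446, -0.64361838,  0.40371542]), 'orientation': array([-1.79895042e+02,  7.33590374e-03,  1.74646223e+01]), 'ft_force': array([ 0.05478928, -0.33016324,  0.10026571]), 'wrist_torque': array([-0.02115845, -0.03791535, -0.02584131]), 'gripper_width': 0.9993924401316645}
scene {'fx': 481.3700621888107, 'fy': 481.3700621888107, 'cx': 254.2449123255483, 'cy': 195.26005310623714, 'R': array([[ 0.68732774,  0.72634478,  0.00196138],
       [ 0.51511779, -0.48553989, -0.70633185],
       [-0.51208812,  0.48649181, -0.70787815]]), 't': array([-0.37428778, -0.18715432,  1.43399073])}
dapping_center [([245.0, 311.0], 0.92)]
swage_center [([322.0, 215.0], 0.72)]
mushroom_center [([2
[... 982 characters left out ...]
.66)]
large_round_pad [([204.0, 189.0], 0.56)]
small_round_pad [([214.0, 249.0], 0.82), ([239.0, 137.0], 0.69), ([264.0, 190.0], 0.67)]
globe_center [([179.0, 281.0], 0.74)]
candle_center [([175.0, 225.0], 0.55), ([140.0, 257.0], 0.48)]
{'fx': 297.3186396354542, 'fy': 297.3186396354542, 'cx': 258.2041262038539, 'cy': 193.52523716594084, 'tool_from_camera': array([[ 2.84517731e-04, -9.53417361e-01, -3.01654198e-01,
         7.60544105e-02],
       [ 9.99999624e-01,  5.18298269e-04, -6.94957818e-04,
        -8.75011071e-04],
       [ 8.18931698e-04, -3.01653887e-01,  9.53417150e-01,
         3.11413143e-02],
       [ 0.00000000e+00,  0.00000000e+00,  0.00000000e+00,
         1.00000000e+00]])}
```

View pics/scene0.png

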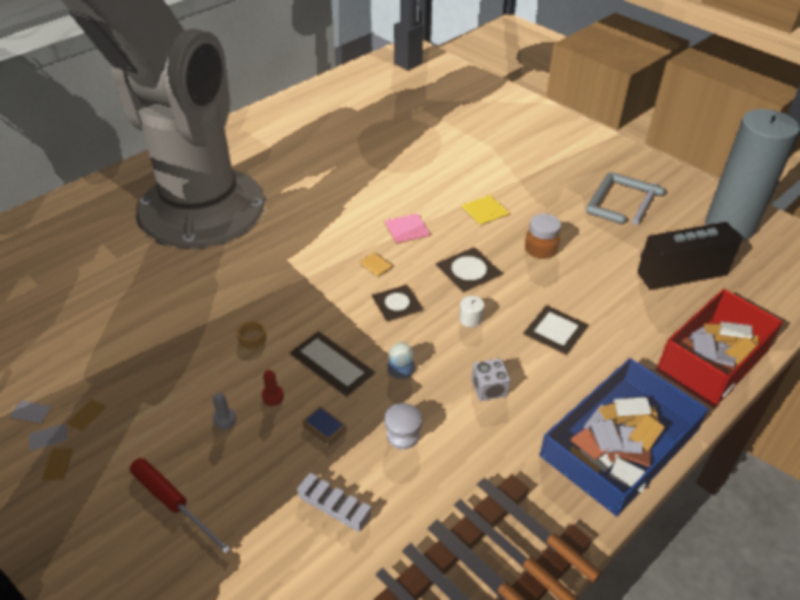

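View pics/top0.png

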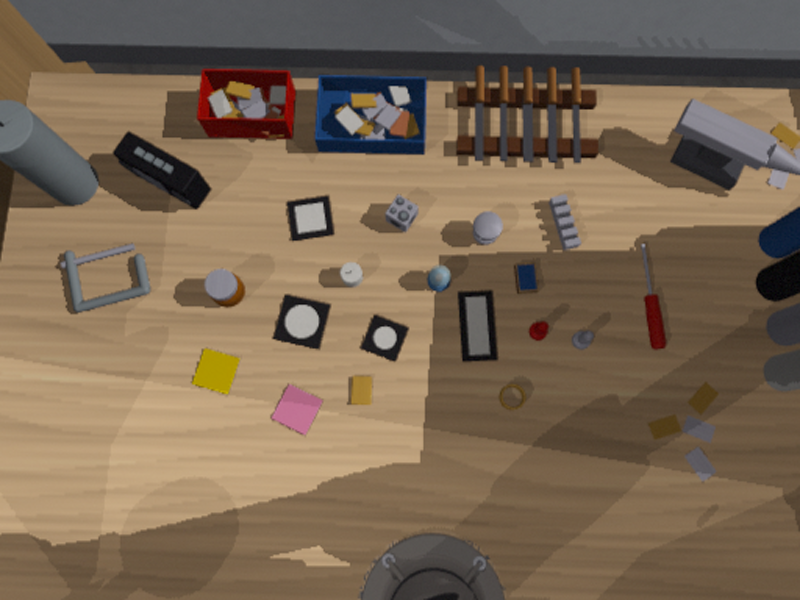

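The candidates, as (row, col) in the top picture:
- **Punch:** the grey one at (216,373) or the red one at (211,345). I choose grey.
- **Small round pad:** black at (215,246), with pink and yellow look-alikes at (262,190) and (238,138). I choose black.
- **Other tools:** the block at (136,257), mushroom at (146,311) and bar at (142,361) have no competitors.

Next I'll work out positions.

```bash
cat > h.py <<'E'
from rig import manip
import cv2,numpy as np
from scipy.spatial.transform import Rotation as Rn
T="dapping_center swage_center mushroom_center punch_center square_pad long_pad large_round_pad small_round_pad globe_center candle_center".split()
Z=dict(zip(T,[.02,.012,.025,.03,0,0,0,0,.026,.018]))
def pose():
    s=manip.read_state();return s["ee_pos"],Rn.from_euler("xyz",s["orientation"],degrees=True).as_matrix()
def unproj(cam,uv,z,P=None):
    """pixels (N,2) as (col,row) -> world points on plane z"""
    c=manip.get_calibration(cam);uv=np.atleast_2d(np.float64(uv))
    x=(uv-[c["cx"],c["cy"]])/[c["fx"],c["fy"]]
    if cam=="wrist":
        p,R=P;t=c["tool_from_camera"];r=np.linalg.norm(x,axis=1,keepdims=True)+1e-12
        d=np.hstack([x/r*np.sin(r),np.cos(r)])@(R@t[:3,:3]).T;o=p+R@t[:3,3]
    else:
        d=np.hstack([x,np.ones((len(x),1))])@c["R"];o=-c["R"].T@c["t"]
    return o+d*((z-o[2])/d[:,2])[:,None]
def proj(cam,X,P=None):
    c=manip.get_calibration(cam);X=np.atleast_2d(X)
    if cam=="wrist":
        p,R=P;t=c["tool_from_camera"];q=((X-p)@R-t[:3,3])@t[:3,:3]
        r=np.linalg.norm(q[:,:2],axis=1,keepdims=True)+1e-12;x=q[:,:2]/r*np.arctan2(r,q[:,2:])
    else:
        q=X@c["R"].T+c["t"];x=q[:,:2]/q[:,2:]
    return x*[c["fx"],c["fy"]]+[c["cx"],c["cy"]]
def rect(cam,region,z,P=None):
    """min-area rectangle on plane z: centre, long side, short side, yaw of long side (deg)"""
    k=cv2.findContours(region.astype(np.uint8),cv2.RETR_EXTERNAL,cv2.CHAIN_APPROX_NONE)[0]
    k=max(k,key=cv2.contourArea)[:,0]
    w=unproj(cam,k,z,P)[:,:2]
    (cx,cy),(a,b),_=r=cv2.minAreaRect((w*1000).astype(np.float32))
    q=cv2.boxPoints(r);e=max(q[1]-q[0],q[2]-q[1],key=np.linalg.norm)
    return np.round([cx,cy,max(a,b),min(a,b),np.degrees(np.arctan2(e[1],e[0]))%180],1)
def pale(im,region,lo=110):
    g=cv2.cvtColor(im,cv2.COLOR_RGB2GRAY);v=g[region]
    t=cv2.threshold(v.reshape(-1,1),0,255,cv2.THRESH_OTSU)[0]
    return region&(g>t)
E
python3 - <<'E'
from h import *
for cam in("top","scene"):
    im=manip.get_image(cam)
    for t in T:
        m=[(np.round(unproj(cam,d["centre"][::-1],Z[t])[0,:2]*1000).tolist(),round(d["score"],2)) for d in manip.mark_of(cam,t)][:3]
        print(cam,t,m)
        if "pad" in t:
            for d in manip.masks_of(cam,t)[:3]: print("   pale",rect(cam,pale(im,d["region"]),.004),"full",rect(cam,d["region"],.004))
        elif t[0] in"ds":
            for d in manip.masks_of(cam,t)[:1]: print("   ",rect(cam,d["region"],2*Z[t]))
E
```

```text
top dapping_center [([665.0, 67.0], 0.64)]
    [463.4 232.   82.3  80.7  78. ]
top swage_center [([654.0, -231.0], 0.93)]
    [ 661.1 -225.2  100.3   36.    16.3]
top mushroom_center [([466.0, -78.0], 0.57), ([644.0, -86.0], 0.53)]
top punch_center [([461.0, -173.0], 0.66), ([454.0, -247.0], 0.42)]
top square_pad [([664.0, 245.0], 0.97)]
   pale [663.2 235.2  53.1  52.4  10.8] full [664.2 234.1  78.5  77.6  10.9]
top long_pad [([474.0, -82.0], 0.71)]
   pale [470.8 -72.3 103.   36.1   4.3] full [470.4 -73.9 128.   64.5   4.3]
top large_round_pad [([470.0, 248.0], 0.96)]
   pale [469.2 238.8  59.8  58.1 156.7] full [469.6 236.3  86.3  85.7 167.4]
top small_round_pad [([379.0, 393.0], 0.88), ([449.0, 85.0], 0.64), ([317.0, 242.0], 0.64)]
   pale [377.8 384.1  67.8  67.5 166.1] full [377.6 384.1  68.1  67.5 166.1]
   pale [443.4  90.4  39.1  38.6   1.6] full [443.8  90.3  65.6  65.4  70.1]
   pale [308.7 239.1  65.8  50.5  66.1] full [315.8 236.8  67.5  65.   65.8]
top globe_center [([549.0, -3.0], 0.78), ([643.0, -84.0], 0.52)]
top candle_center [([548.0, 155.0], 0.68), ([467.0, 238.0]
[... 411 characters left out ...]
36.1  83.2  79.5 100.2]
scene long_pad [([462.0, -61.0], 0.97)]
   pale [469.9 -69.2 103.9  36.1   4.1] full [472.4 -70.3 126.8  63.3   4.5]
scene large_round_pad [([485.0, 241.0], 0.82)]
   pale [468.2 241.9  58.   56.6  46.7] full [470.5 239.5  87.2  86.7 168.8]
scene small_round_pad [([306.0, 254.0], 0.92), ([379.0, 401.0], 0.86), ([442.0, 94.0], 0.65)]
   pale [308.9 242.1  64.5  49.1  65.6] full [317.1 238.4  67.   64.5 155.6]
   pale [443.5  93.5  39.1  38.3 171.3] full [445.7  92.5  71.   67.9 160. ]
   pale [376.7 387.6  63.1  61.7  75.5] full [380.  386.9  68.4  63.4 165.5]
scene globe_center [([551.0, -4.0], 0.63)]
scene candle_center [([553.0, 150.0], 0.74), ([676.0, 219.0], 0.6)]
```

```bash
python3 -m creep '[{"tx":0.6,"ty":0.9},{"tx":1.3,"ty":2.0},{"tx":2.0,"ty":3.1},{"tx":2.7,"ty":4.2},{"tx":3.4,"ty":5.2}]' 60
python3 -m creep '[{"tx":0.7,"ty":1.0,"tz":-0.2},{"tx":1.4,"ty":2.0,"tz":-0.4},{"tx":2.1,"ty":3.0,"tz":-0.6},{"tx":2.8,"ty":4.0,"tz":-0.8},{"tx":3.4,"ty":5.0,"tz":-1.0}]'
python3 -m creep '[{"tx":1.1,"ty":0.1,"tz":-0.3},{"tx":2.2,"ty":0.1,"tz":-0.6},{"tx":3.4,"ty":0.2,"tz":-1.0},{"tx":4.5,"ty":0.2,"tz":-1.3},{"tx":4.5,"ty":0.2,"tz":-1.3}]'
cat > look.py <<'E'
import sys
from h import *
t=sys.argv[1];P=pose();im=manip.get_image("wrist")
print("TCP",np.round(P[0]*1000,1),manip.read_state()["orientation"].round(1),"t",manip.read_state()["time_s"])
for d in manip.mark_of("wrist",t)[:3]: print("mark",np.round(unproj("wrist",d["centre"][::-1],Z[t],P)[0,:2]*1000,1),round(d["score"],2))
v=im.copy()
for d in manip.masks_of("wrist",t)[:2]:
    print("mask",[int(b) for b in d["bbox"]],round(d["score"],2),rect("wrist",d["region"],2*Z[t],P))
    v[cv2.morphologyEx(d["region"].astype(np.uint8),cv2.MORPH_GRADIENT,np.ones((2,2)))>0]=[0,255,0]
if len(sys.argv)>2: cv2.imwrite(f"pics/{sys.argv[2]}.png",cv2.resize(v[:,:,::-1],(800,600)))
E
python3 look.py swage_center w1
```

```text
TCP [ 202.6 -643.9  404.7] [180.    0.   17.5] t 2.85invalid input at $[0]: expected keys jaw, tx, ty, tz, roll
invalid input at $[0]: expected keys jaw, tx, ty, tz, roll
invalid input at $[0]: expected keys jaw, tx, ty, tz, roll
```

View pics/w1.png

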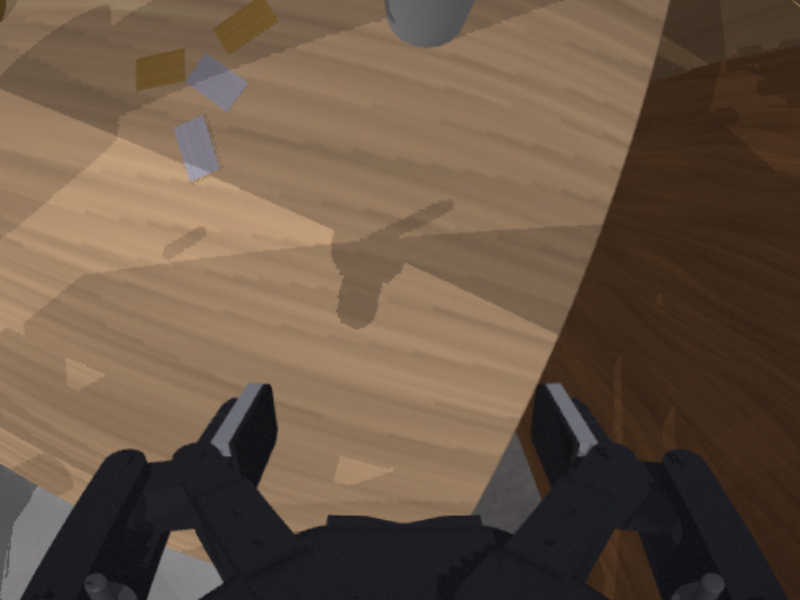

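The wrist picture shows only bare bench around (400,260), because the rows were refused: every row needs all the keys. I'll resend them.

```bash
python3 -m creep '[{"jaw":1,"tx":0.6,"ty":0.9,"tz":0,"roll":0},{"jaw":1,"tx":1.3,"ty":2.0,"tz":0,"roll":0},{"jaw":1,"tx":2.0,"ty":3.1,"tz":0,"roll":0},{"jaw":1,"tx":2.7,"ty":4.2,"tz":0,"roll":0},{"jaw":1,"tx":3.4,"ty":5.2,"tz":0,"roll":0}]' 60
python3 -m creep '[{"jaw":1,"tx":0.7,"ty":1.0,"tz":-0.2,"roll":0},{"jaw":1,"tx":1.4,"ty":2.0,"tz":-0.4,"roll":0},{"jaw":1,"tx":2.1,"ty":3.0,"tz":-0.6,"roll":0},{"jaw":1,"tx":2.8,"ty":4.0,"tz":-0.8,"roll":0},{"jaw":1,"tx":3.4,"ty":5.0,"tz":-1.0,"roll":0}]'
python3 -m creep '[{"jaw":1,"tx":1.1,"ty":0.1,"tz":-0.3,"roll":0},{"jaw":1,"tx":2.2,"ty":0.1,"tz":-0.6,"roll":0},{"jaw":1,"tx":3.4,"ty":0.2,"tz":-1.0,"roll":0},{"jaw":1,"tx":4.5,"ty":0.2,"tz":-1.3,"roll":0},{"jaw":1,"tx":4.5,"ty":0.2,"tz":-1.3,"roll":0}]'
python3 look.py swage_center w2
```

```text
time_s: 3.58
ee_pos: [0.3394, -0.4342, 0.405]
orientation: [180.0, -0.0, 17.5]
ft_force: [0.5, -0.3, -0.7]
gripper_width: 1.003
time_s: 4.2
ee_pos: [0.4755, -0.2345, 0.3648]
orientation: [180.0, -0.0, 17.5]
ft_force: [0.4, 0.7, 0.2]
gripper_width: 1.003
time_s: 4.82
ee_pos: [0.6568, -0.2264, 0.3108]
orientation: [-179.9, -0.0, 17.6]
ft_force: [-0.4, 0.5, -0.1]
gripper_width: 0.999
TCP [ 656.8 -226.4  310.8] [-1.799e+02  1.000e-01  1.750e+01] t 4.875
mark [ 664.7 -223. ] 0.84
mark [541.9   9. ] 0.38
mask [243, 127, 282, 231] 0.7 [ 662.1 -225.9   98.    29.1   15.4]
```

View pics/w2.png

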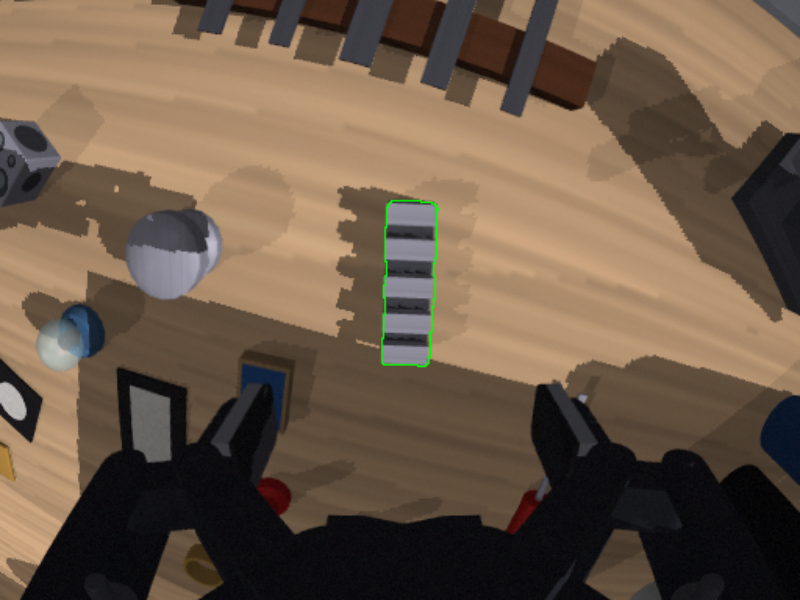

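The bar shows clean at (410,285) in the wrist view, centred at world (662,-226) with yaw 15.4°. I'll grasp it now.

```bash
python3 -m creep '[{"jaw":1,"tx":0.13,"ty":0,"tz":-1.2,"roll":-0.26},{"jaw":1,"tx":0.13,"ty":0,"tz":-2.2,"roll":-0.26},{"jaw":1,"tx":0.13,"ty":0,"tz":-2.9,"roll":-0.26},{"jaw":1,"tx":0.13,"ty":0,"tz":-3.25,"roll":-0.26},{"jaw":1,"tx":0.13,"ty":0,"tz":-3.25,"roll":-0.26}]' 60
python3 -m creep '[{"jaw":0,"tx":0,"ty":0,"tz":0,"roll":0},{"jaw":0,"tx":0,"ty":0,"tz":0,"roll":0},{"jaw":0,"tx":0,"ty":0,"tz":0,"roll":0},{"jaw":0,"tx":0,"ty":0,"tz":0,"roll":0},{"jaw":0,"tx":0,"ty":0,"tz":0,"roll":0}]' 60
python3 -m creep '[{"jaw":0,"tx":0,"ty":0,"tz":0,"roll":0},{"jaw":0,"tx":0,"ty":0,"tz":0,"roll":0}]'
```

```text
time_s: 5.6
ee_pos: [0.6591, -0.2283, 0.1828]
orientation: [-180.0, 0.0, 15.3]
ft_force: [-0.3, -0.1, 0.9]
gripper_width: 1.001
time_s: 6.22
ee_pos: [0.6602, -0.228, 0.1838]
orientation: [180.0, -0.1, 15.4]
ft_force: [-1.9, -0.5, 6.0]
gripper_width: 0.308
time_s: 6.48
ee_pos: [0.6602, -0.228, 0.1838]
orientation: [180.0, -0.1, 15.4]
ft_force: [-2.5, -0.0, 6.6]
gripper_width: 0.306
```

```bash
python3 -m creep '[{"jaw":0,"tx":0,"ty":0,"tz":0.5,"roll":0},{"jaw":0,"tx":0,"ty":0,"tz":1.3,"roll":0},{"jaw":0,"tx":0,"ty":0,"tz":2.2,"roll":0},{"jaw":0,"tx":-0.5,"ty":0.4,"tz":2.2,"roll":-0.2},{"jaw":0,"tx":-1.4,"ty":1.2,"tz":2.2,"roll":-0.5}]'
python3 -m creep '[{"jaw":0,"tx":-0.9,"ty":0.8,"tz":0,"roll":-0.4},{"jaw":0,"tx":-1.8,"ty":1.5,"tz":0,"roll":-0.7},{"jaw":0,"tx":-2.6,"ty":2.1,"tz":0,"roll":-0.9},{"jaw":0,"tx":-3.2,"ty":2.5,"tz":0,"roll":-0.9},{"jaw":0,"tx":-3.39,"ty":2.73,"tz":0,"roll":-0.9}]'
python3 -m creep '[{"jaw":0,"tx":0,"ty":0,"tz":0,"roll":0},{"jaw":0,"tx":0,"ty":0,"tz":0,"roll":0}]'
cat > look2.py <<'E'
import sys
from h import *
P=pose();im=manip.get_image("wrist");v=im.copy()
print("TCP",np.round(P[0]*1000,1),manip.read_state()["orientation"].round(1),"t",manip.read_state()["time_s"])
for i,(t,z) in enumerate(zip(sys.argv[2::2],sys.argv[3::2])):
    for d in manip.mark_of("wrist",t)[:2]: print(t,"mark",np.round(unproj("wrist",d["centre"][::-1],float(z)-(.004 if "pad" in t else Z[t]),P)[0,:2]*1000,1),round(d["score"],2))
    for d in manip.masks_of("wrist",t)[:2]:
        r=pale(im,d["region"]) if "pad" in t else d["region"]
        print(t,"mask",[int(b) for b in d["bbox"]],round(d["score"],2),rect("wrist",r,float(z),P))
        v[cv2.morphologyEx(r.astype(np.uint8),cv2.MORPH_GRADIENT,np.ones((2,2)))>0]=[[0,255,0],[255,0,255]][i%2]
if sys.argv[1]!="-": cv2.imwrite(f"pics/{sys.argv[1]}.png",cv2.resize(v[:,:,::-1],(800,600)))
E
python3 look2.py w3 long_pad 0.004 swage_center 0.112
```

```text
time_s: 7.1
ee_pos: [0.6036, -0.1807, 0.272]
orientation: [179.9, -0.1, 11.2]
ft_force: [0.1, 0.7, -3.0]
gripper_width: 0.305
time_s: 7.72
ee_pos: [0.4668, -0.07, 0.2712]
orientation: [180.0, 0.0, 4.2]
ft_force: [0.0, -0.2, -2.4]
gripper_width: 0.308
time_s: 7.98
ee_pos: [0.4693, -0.0713, 0.2711]
orientation: [180.0, -0.1, 4.1]
ft_force: [0.9, 0.7, -3.3]
gripper_width: 0.309
TCP [469.3 -71.3 271.1] [ 1.8e+02 -1.0e-01  4.1e+00] t 8.025
long_pad mask [218, 118, 292, 241] 0.69 [512.1 -66.6  35.4  16.3  94.1]
swage_center mark [471.6 -70. ] 0.75
swage_center mask [225, 150, 292, 327] 0.56 [473.4 -70.4  99.2  27.8   3.8]
```

View pics/w3.png

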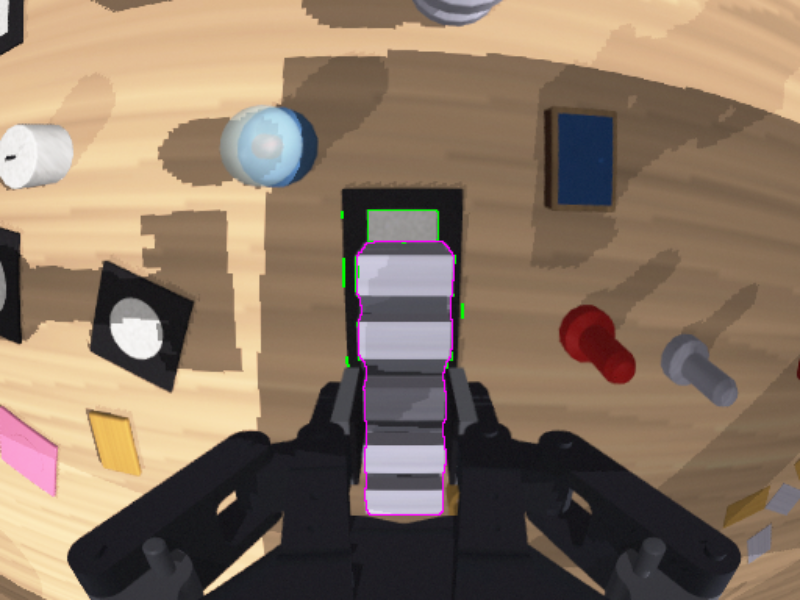

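The bar is held well at (405,380) and lined up with its pad. I'll lower it.

```bash
python3 -m creep '[{"jaw":0,"tx":-0.04,"ty":0,"tz":-0.8,"roll":0},{"jaw":0,"tx":-0.04,"ty":0,"tz":-1.5,"roll":0},{"jaw":0,"tx":-0.04,"ty":0,"tz":-1.85,"roll":0},{"jaw":0,"tx":-0.04,"ty":0,"tz":-2.0,"roll":0},{"jaw":0,"tx":-0.04,"ty":0,"tz":-2.0,"roll":0}]'
python3 -m creep '[{"jaw":0,"tx":0,"ty":0,"tz":-0.05,"roll":0},{"jaw":0,"tx":0,"ty":0,"tz":-0.1,"roll":0},{"jaw":0,"tx":0,"ty":0,"tz":-0.1,"roll":0}]'
```

```text
time_s: 8.85
ee_pos: [0.4669, -0.0707, 0.1909]
orientation: [180.0, -0.0, 4.2]
ft_force: [0.4, -0.3, -2.4]
gripper_width: 0.307
time_s: 9.22
ee_pos: [0.467, -0.0707, 0.1877]
orientation: [180.0, -0.1, 4.2]
ft_force: [-2.4, -0.0, 5.2]
gripper_width: 0.31
```

```bash
python3 -m creep '[{"jaw":0.7,"tx":0,"ty":0,"tz":0.02,"roll":0},{"jaw":0.7,"tx":0,"ty":0,"tz":0.05,"roll":0},{"jaw":0.7,"tx":0,"ty":0,"tz":0.05,"roll":0},{"jaw":0.7,"tx":0,"ty":0,"tz":0.8,"roll":0},{"jaw":0.7,"tx":0,"ty":0,"tz":1.8,"roll":0}]'
python3 -m creep '[{"jaw":0.6,"tx":0,"ty":-0.7,"tz":1.0,"roll":0},{"jaw":0.6,"tx":-0.1,"ty":-1.7,"tz":1.2,"roll":0},{"jaw":0.6,"tx":-0.3,"ty":-2.8,"tz":1.2,"roll":0},{"jaw":0.6,"tx":-0.5,"ty":-3.8,"tz":1.2,"roll":0},{"jaw":0.6,"tx":-0.6,"ty":-4.4,"tz":1.2,"roll":0}]'
python3 -m creep '[{"jaw":0.6,"tx":0,"ty":0,"tz":0,"roll":0}]'
python3 look2.py w4 punch_center 0.06 swage_center 0.028
```

```text
time_s: 9.85
ee_pos: [0.4662, -0.0707, 0.2588]
orientation: [-180.0, 0.1, 4.2]
ft_force: [0.1, 0.5, 0.9]
gripper_width: 0.7
time_s: 10.48
ee_pos: [0.4417, -0.2489, 0.3067]
orientation: [180.0, 0.0, 4.0]
ft_force: [-0.7, -0.1, 0.4]
gripper_width: 0.598
time_s: 10.6
ee_pos: [0.4418, -0.2485, 0.3066]
orientation: [180.0, 0.0, 4.0]
ft_force: [-0.4, 0.3, -0.1]
gripper_width: 0.602
TCP [ 441.8 -248.5  306.6] [-180.     0.     4.1] t 10.65
punch_center mark [ 463.1 -178.5] 0.75
punch_center mark [ 444.9 -248.8] 0.62
punch_center mask [247, 164, 280, 205] 0.69 [ 457.8 -251.    31.4   24.7   30.7]
punch_center mask [161, 144, 203, 179] 0.61 [ 470.5 -186.    34.3   25.2  108. ]
swage_center mark [470.9 -69.9] 0.96
swage_center mask [61, 97, 107, 197] 0.63 [469.1 -77.2  95.3  42.4   3.6]
```

View pics/w4.png

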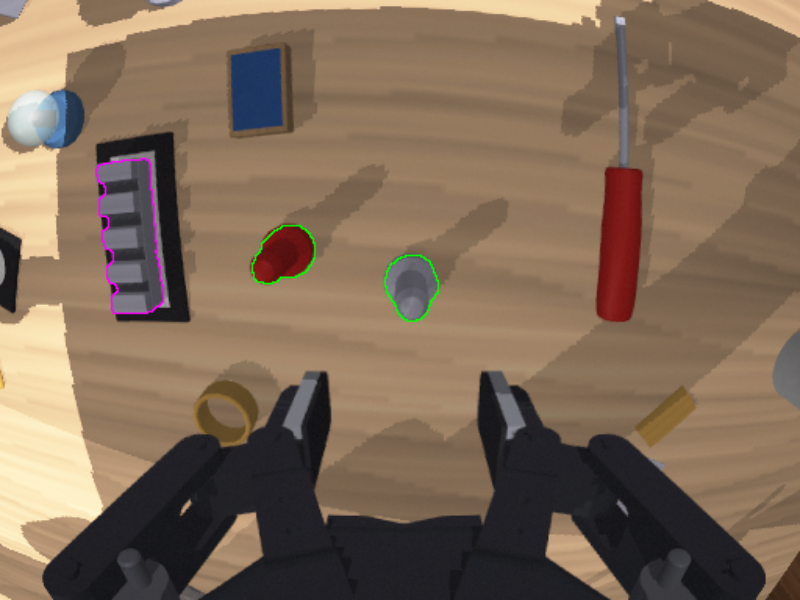

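```bash
python3 - <<'E'
from h import *
P=pose()
print(unproj("wrist",[263,194],.053,P)*1000, proj("wrist",[[.4449,-.2488,z] for z in(0,.012,.06)],P)/.64)
E
python3 -m creep '[{"jaw":0.6,"tx":0.1,"ty":0,"tz":-0.8,"roll":0},{"jaw":0.6,"tx":0.1,"ty":0,"tz":-1.6,"roll":0},{"jaw":0.6,"tx":0.1,"ty":0,"tz":-2.3,"roll":0},{"jaw":0.6,"tx":0.1,"ty":0,"tz":-2.6,"roll":0},{"jaw":0.6,"tx":0.1,"ty":0,"tz":-2.6,"roll":0}]'
python3 look2.py w5 punch_center 0.06
```

```text
[[ 448.21802467 -247.87208002   53.        ]] [[410.80542639 282.18249415]
 [411.08528478 287.47936847]
 [412.47629059 314.01555583]]
time_s: 11.48
ee_pos: [0.4467, -0.2461, 0.2024]
orientation: [-180.0, 0.1, 4.2]
ft_force: [0.1, -0.8, -0.5]
gripper_width: 0.603
TCP [ 446.7 -246.1  202.4] [180.   -0.    4.2] t 11.525
punch_center mark [ 462.3 -177.3] 0.95
punch_center mark [ 445.8 -253.1] 0.89
punch_center mask [101, 170, 177, 248] 0.85 [ 472.8 -190.7   44.3   21.6  142.2]
punch_center mask [241, 204, 295, 289] 0.73 [ 462.8 -248.2   40.6   21.6    3.7]
```

View pics/w5.png

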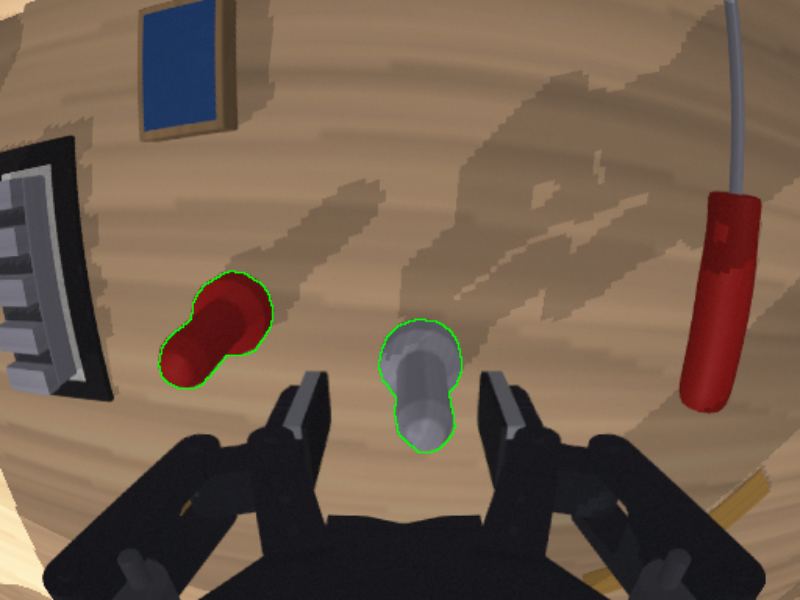

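The grey punch, at (422,385), sits between the jaws about 3 mm right of centre. The red one, at (215,330), is clear. I'll centre and close.

```bash
python3 -m creep '[{"jaw":0.6,"tx":0,"ty":-0.07,"tz":0,"roll":0},{"jaw":0,"tx":0,"ty":-0.07,"tz":0,"roll":0},{"jaw":0,"tx":0,"ty":-0.07,"tz":0,"roll":0},{"jaw":0,"tx":0,"ty":-0.07,"tz":0,"roll":0},{"jaw":0,"tx":0,"ty":-0.07,"tz":0,"roll":0}]' 40
python3 -m creep '[{"jaw":0,"tx":0,"ty":0,"tz":0,"roll":0},{"jaw":0,"tx":0,"ty":0,"tz":0.4,"roll":0},{"jaw":0,"tx":0,"ty":0,"tz":1.2,"roll":0},{"jaw":0,"tx":0,"ty":0,"tz":2.0,"roll":0},{"jaw":0,"tx":0,"ty":0,"tz":2.0,"roll":0}]'
python3 look2.py - punch_center 0.14
```

```text
time_s: 12.25
ee_pos: [0.4467, -0.2497, 0.203]
orientation: [180.0, -0.0, 4.2]
ft_force: [-0.5, -2.2, 3.9]
gripper_width: 0.192
time_s: 12.88
ee_pos: [0.4474, -0.2497, 0.2855]
orientation: [179.9, -0.3, 4.2]
ft_force: [-0.4, -0.3, -0.7]
gripper_width: 0.191
TCP [ 447.4 -249.7  285.5] [ 1.799e+02 -1.000e-01  4.200e+00] t 12.925
punch_center mark [ 446.8 -249.1] 0.98
punch_center mark [ 484.4 -201.2] 0.65
punch_center mask [149, 151, 196, 197] 0.98 [ 492.1 -210.1   21.9   14.5  137.3]
punch_center mask [232, 204, 285, 289] 0.9 [ 462.5 -246.9   41.9   22.1  175.5]
```

```bash
python3 -m creep '[{"jaw":0,"tx":0,"ty":0.7,"tz":0,"roll":0},{"jaw":0,"tx":0,"ty":1.8,"tz":0,"roll":0},{"jaw":0,"tx":0,"ty":3.0,"tz":0,"roll":0},{"jaw":0,"tx":0,"ty":4.2,"tz":0,"roll":0},{"jaw":0,"tx":0,"ty":5.4,"tz":0,"roll":0}]'
python3 -m creep '[{"jaw":0,"tx":0,"ty":1.1,"tz":0,"roll":0},{"jaw":0,"tx":-0.1,"ty":2.1,"tz":0,"roll":0},{"jaw":0,"tx":-0.1,"ty":2.8,"tz":0,"roll":0},{"jaw":0,"tx":-0.1,"ty":3.14,"tz":0,"roll":0},{"jaw":0,"tx":-0.1,"ty":3.14,"tz":0,"roll":0}]'
python3 -m creep '[{"jaw":0,"tx":0,"ty":0,"tz":-0.5,"roll":0},{"jaw":0,"tx":0,"ty":0,"tz":-1.1,"roll":0},{"jaw":0,"tx":0,"ty":0,"tz":-1.5,"roll":0},{"jaw":0,"tx":0,"ty":0,"tz":-1.5,"roll":0}]'
python3 look2.py w6 small_round_pad 0.004 punch_center 0.078
```

```text
time_s: 13.65
ee_pos: [0.4458, -0.032, 0.2817]
orientation: [-180.0, 0.1, 4.2]
ft_force: [0.6, -0.3, -1.7]
gripper_width: 0.194
time_s: 14.28
ee_pos: [0.4424, 0.0923, 0.2821]
orientation: [180.0, 0.1, 4.3]
ft_force: [0.5, -0.2, -1.3]
gripper_width: 0.192
time_s: 14.78
ee_pos: [0.4421, 0.0904, 0.2216]
orientation: [179.9, 0.2, 4.1]
ft_force: [0.7, 0.3, -1.3]
gripper_width: 0.193
TCP [442.1  90.4 221.6] [1.799e+02 1.000e-01 4.100e+00] t 14.825
small_round_pad mark [317.9 238.6] 0.89
small_round_pad mark [441.2  93. ] 0.6
small_round_pad mask [194, 152, 320, 245] 0.82 [448.4  94.4  39.4  27.4 104.8]
small_round_pad mask [65, 284, 108, 334] 0.65 [319.3 251.1  64.5  39.4 155.6]
punch_center mark [440.5  90.5] 0.69
punch_center mask [232, 204, 284, 291] 0.96 [457.2  91.8  40.5  21.3   4. ]
```

View pics/w6.png

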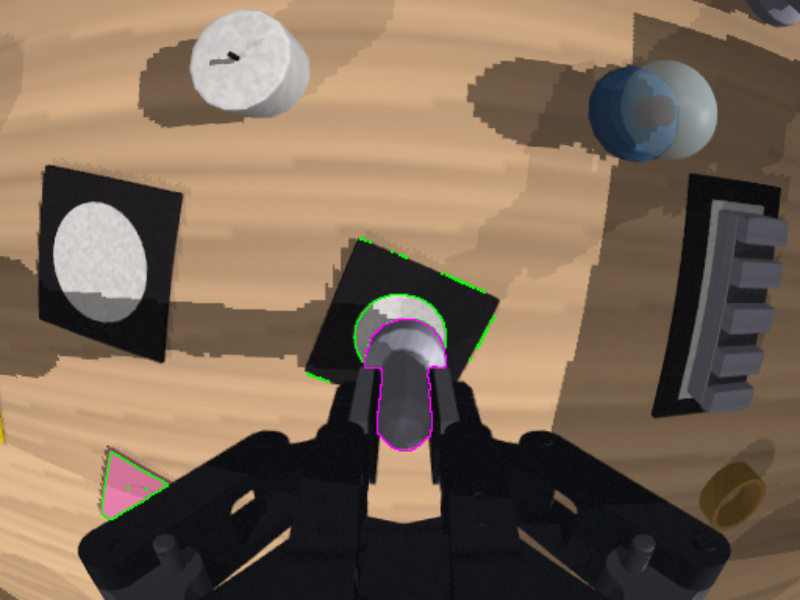

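The punch, at (403,380), hangs over the small round silhouette at (400,325), which is 2–3 mm to its left. I'll shift it and lower.

```bash
python3 -m creep '[{"jaw":0,"tx":0.01,"ty":0.05,"tz":-0.2,"roll":0},{"jaw":0,"tx":0.01,"ty":0.05,"tz":-0.3,"roll":0},{"jaw":0,"tx":0.01,"ty":0.05,"tz":-0.35,"roll":0},{"jaw":0,"tx":0.01,"ty":0.05,"tz":-0.4,"roll":0},{"jaw":0,"tx":0.01,"ty":0.05,"tz":-0.4,"roll":0}]'
```

```text
time_s: 15.65
ee_pos: [0.443, 0.0941, 0.2069]
orientation: [180.0, 0.0, 4.2]
ft_force: [-1.1, -0.6, 4.0]
gripper_width: 0.19
```

```bash
python3 -m creep '[{"jaw":0.6,"tx":0,"ty":0,"tz":0.03,"roll":0},{"jaw":0.6,"tx":0,"ty":0,"tz":0.03,"roll":0},{"jaw":0.6,"tx":0,"ty":0,"tz":0.03,"roll":0},{"jaw":0.6,"tx":0,"ty":0,"tz":1.0,"roll":0},{"jaw":0.6,"tx":0,"ty":0,"tz":2.4,"roll":0}]'
python3 -m creep '[{"jaw":1,"tx":0.5,"ty":0,"tz":0.2,"roll":0},{"jaw":1,"tx":1.5,"ty":-0.1,"tz":0.2,"roll":0},{"jaw":1,"tx":2.6,"ty":-0.3,"tz":0.2,"roll":0},{"jaw":1,"tx":3.7,"ty":-0.5,"tz":0.2,"roll":0},{"jaw":1,"tx":4.8,"ty":-0.6,"tz":0.2,"roll":0}]'
python3 -m creep '[{"jaw":1,"tx":0.55,"ty":-0.1,"tz":0,"roll":0},{"jaw":1,"tx":0.55,"ty":-0.1,"tz":0,"roll":0},{"jaw":1,"tx":0.55,"ty":-0.1,"tz":0,"roll":0}]'
python3 look2.py w7 dapping_center 0.04 mushroom_center 0.05
```

```text
time_s: 16.27
ee_pos: [0.4424, 0.0939, 0.3027]
orientation: [180.0, 0.2, 4.2]
ft_force: [1.0, -0.7, -0.3]
gripper_width: 0.598
time_s: 16.9
ee_pos: [0.6363, 0.0694, 0.3105]
orientation: [180.0, 0.0, 4.1]
ft_force: [0.3, -0.0, 0.1]
gripper_width: 1.002
time_s: 17.27
ee_pos: [0.6561, 0.0664, 0.3103]
orientation: [-180.0, 0.1, 4.2]
ft_force: [-0.4, -0.2, -0.2]
gripper_width: 1.004
TCP [656.1  66.4 310.3] [-1.8e+02  1.0e-01  4.2e+00] t 17.325
dapping_center mark [669.1  69.1] 0.92
dapping_center mask [222, 138, 292, 209] 0.59 [670.8  69.1  48.   45.9 149.4]
mushroom_center mark [642.8 -83.8] 0.7
mushroom_center mask [379, 183, 436, 245] 0.81 [650.8 -71.3  70.3  49.7  50.8]
```

View pics/w7.png

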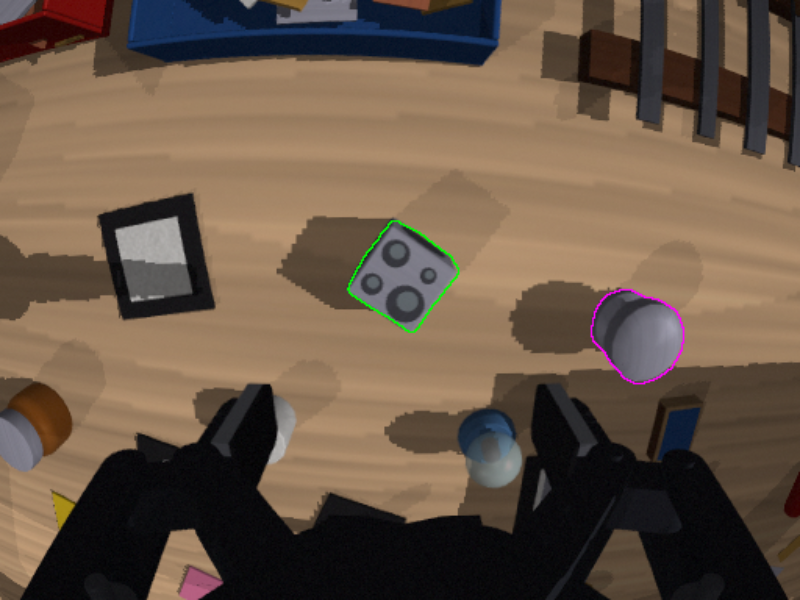

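```bash
python3 - <<'E'
from h import *
P=pose()
q=unproj("wrist",np.array([[347,290],[412,332],[456,275],[397,228]])*.64,.04,P)[:,:2]*1000
e=np.roll(q,-1,0)-q
print(q.round(),np.linalg.norm(e,axis=1).round(1),(np.degrees(np.arctan2(e[:,1],e[:,0]))%90).round(1),q.mean(0))
E
```

```text
[[661.  98.]
 [640.  61.]
 [674.  40.]
 [697.  73.]] [42.7 40.1 40.3 43.1] [59.7 58.6 55.5 55.3] [667.70788103  68.18524715]
```

```bash
python3 -m creep '[{"jaw":1,"tx":0.1,"ty":0.05,"tz":0,"roll":-1.2},{"jaw":1,"tx":0.3,"ty":0.05,"tz":-0.2,"roll":-2.4},{"jaw":1,"tx":0.3,"ty":0.05,"tz":-0.5,"roll":-3.6},{"jaw":1,"tx":0.3,"ty":0.05,"tz":-0.8,"roll":-4.5},{"jaw":1,"tx":0.3,"ty":0.05,"tz":-0.8,"roll":-4.5}]'
python3 -m creep '[{"jaw":1,"tx":0,"ty":0,"tz":-0.8,"roll":0},{"jaw":1,"tx":0,"ty":0,"tz":-1.6,"roll":0},{"jaw":1,"tx":0,"ty":0,"tz":-2.1,"roll":0},{"jaw":1,"tx":0,"ty":0,"tz":-2.2,"roll":0},{"jaw":1,"tx":0,"ty":0,"tz":-2.2,"roll":0}]'
python3 -m creep '[{"jaw":0,"tx":0,"ty":0,"tz":0,"roll":0},{"jaw":0,"tx":0,"ty":0,"tz":0,"roll":0},{"jaw":0,"tx":0,"ty":0,"tz":0,"roll":0},{"jaw":0,"tx":0,"ty":0,"tz":0,"roll":0},{"jaw":0,"tx":0,"ty":0,"tz":0,"roll":0}]' 70
```

```text
time_s: 18.15
ee_pos: [0.6683, 0.0684, 0.2779]
orientation: [179.9, 0.1, -31.7]
ft_force: [0.6, 0.3, -0.3]
gripper_width: 1.0
time_s: 18.77
ee_pos: [0.6694, 0.0681, 0.1915]
orientation: [-180.0, -0.0, -31.8]
ft_force: [-0.4, -0.6, -0.4]
gripper_width: 0.998
time_s: 19.4
ee_pos: [0.6696, 0.0683, 0.192]
orientation: [-179.9, -0.1, -31.8]
ft_force: [0.6, 0.6, 6.4]
gripper_width: 0.499
```

```bash
python3 -m creep '[{"jaw":0,"tx":0,"ty":0,"tz":0.4,"roll":0},{"jaw":0,"tx":0,"ty":0,"tz":1.1,"roll":0},{"jaw":0,"tx":0,"ty":0.4,"tz":1.5,"roll":0.6},{"jaw":0,"tx":0,"ty":1.2,"tz":1.5,"roll":1.8},{"jaw":0,"tx":-0.1,"ty":2.1,"tz":1.5,"roll":2.9}]'
python3 -m creep '[{"jaw":0,"tx":0,"ty":0.8,"tz":0,"roll":1.1},{"jaw":0,"tx":-0.05,"ty":1.5,"tz":0,"roll":1.9},{"jaw":0,"tx":-0.07,"ty":2.1,"tz":0,"roll":2.36},{"jaw":0,"tx":-0.07,"ty":2.1,"tz":-0.4,"roll":2.36},{"jaw":0,"tx":-0.07,"ty":2.1,"tz":-0.4,"roll":2.36}]'
python3 look2.py w8 square_pad 0.004 dapping_center 0.082
```

```text
time_s: 20.02
ee_pos: [0.6647, 0.1518, 0.2509]
orientation: [179.9, 0.0, -8.4]
ft_force: [-0.1, -0.4, -6.8]
gripper_width: 0.502
time_s: 20.65
ee_pos: [0.6614, 0.2347, 0.2325]
orientation: [179.9, 0.3, 10.2]
ft_force: [-0.0, -1.7, -6.8]
gripper_width: 0.498
TCP [661.4 234.7 232.5] [179.9   0.2  10.1] t 20.7
square_pad mark [661.7 234.5] 0.85
square_pad mask [201, 154, 310, 237] 0.87 [676.7 239.7  51.5  21.1 100.2]
dapping_center mark [658.4 235.4] 0.61
dapping_center mask [208, 200, 306, 306] 0.97 [666.2 235.9  55.9  43.2  10.3]
```

View pics/w8.png

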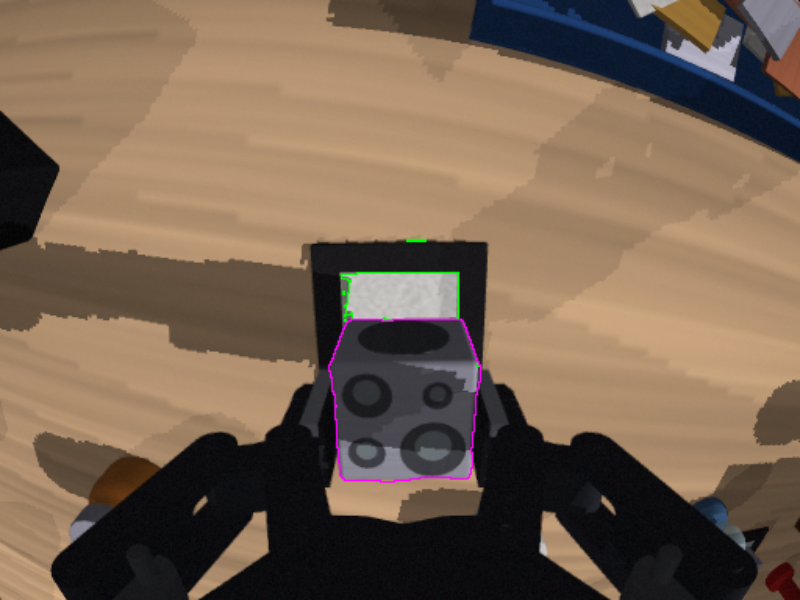

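The block at (405,400) lines up with its square. I'll lower it.

```bash
python3 -m creep '[{"jaw":0,"tx":0.04,"ty":0.04,"tz":-0.4,"roll":0},{"jaw":0,"tx":0.04,"ty":0.04,"tz":-0.7,"roll":0},{"jaw":0,"tx":0.04,"ty":0.04,"tz":-0.82,"roll":0},{"jaw":0,"tx":0.04,"ty":0.04,"tz":-0.9,"roll":0},{"jaw":0,"tx":0.04,"ty":0.04,"tz":-0.9,"roll":0}]'
python3 -m creep '[{"jaw":0,"tx":0,"ty":0,"tz":-0.04,"roll":0},{"jaw":0,"tx":0,"ty":0,"tz":-0.06,"roll":0},{"jaw":0,"tx":0,"ty":0,"tz":-0.06,"roll":0}]'
```

```text
time_s: 21.52
ee_pos: [0.6638, 0.2377, 0.1986]
orientation: [180.0, 0.0, 10.3]
ft_force: [-0.3, -0.5, -5.8]
gripper_width: 0.498
time_s: 21.9
ee_pos: [0.6638, 0.2377, 0.1964]
orientation: [180.0, -0.0, 10.3]
ft_force: [0.1, -0.1, -6.6]
gripper_width: 0.498
```

```bash
python3 -m creep '[{"jaw":0,"tx":0,"ty":0,"tz":-0.03,"roll":0},{"jaw":0,"tx":0,"ty":0,"tz":-0.05,"roll":0},{"jaw":0,"tx":0,"ty":0,"tz":-0.05,"roll":0}]'
```

```text
time_s: 22.28
ee_pos: [0.6639, 0.2378, 0.196]
orientation: [180.0, -0.0, 10.3]
ft_force: [-4.1, -1.4, 5.9]
gripper_width: 0.505
```

```bash
python3 -m creep '[{"jaw":0.9,"tx":0,"ty":0,"tz":0.04,"roll":0},{"jaw":0.9,"tx":0,"ty":0,"tz":0.04,"roll":0},{"jaw":0.9,"tx":0,"ty":0,"tz":0.04,"roll":0},{"jaw":0.9,"tx":0,"ty":0,"tz":1.0,"roll":0},{"jaw":0.9,"tx":0,"ty":0,"tz":2.2,"roll":0}]'
python3 -m creep '[{"jaw":1,"tx":0,"ty":-0.7,"tz":0.6,"roll":0},{"jaw":1,"tx":-0.1,"ty":-1.8,"tz":0.7,"roll":0},{"jaw":1,"tx":-0.3,"ty":-2.9,"tz":0.7,"roll":0},{"jaw":1,"tx":-0.4,"ty":-4.1,"tz":0.7,"roll":0},{"jaw":1,"tx":-0.5,"ty":-5.2,"tz":0.7,"roll":0}]'
python3 -m creep '[{"jaw":1,"tx":0,"ty":-1.2,"tz":0,"roll":0},{"jaw":1,"tx":0,"ty":-2.2,"tz":0,"roll":0},{"jaw":1,"tx":0,"ty":-2.8,"tz":0,"roll":0},{"jaw":1,"tx":0,"ty":-2.8,"tz":0,"roll":0},{"jaw":1,"tx":0,"ty":-2.8,"tz":0,"roll":0}]'
python3 look2.py w9 mushroom_center 0.05
```

```text
time_s: 22.9
ee_pos: [0.6634, 0.2375, 0.2819]
orientation: [180.0, 0.1, 10.3]
ft_force: [0.5, -0.4, 1.0]
gripper_width: 0.902
time_s: 23.52
ee_pos: [0.6436, 0.0279, 0.3104]
orientation: [180.0, -0.0, 10.2]
ft_force: [-0.2, -0.1, -0.1]
gripper_width: 1.001
time_s: 24.15
ee_pos: [0.6439, -0.0806, 0.3103]
orientation: [-179.9, -0.0, 10.4]
ft_force: [-0.1, -0.0, -0.8]
gripper_width: 1.0
TCP [643.9 -80.6 310.3] [-179.9   -0.    10.4] t 24.2
mushroom_center mark [639.6 -84.7] 0.96
mushroom_center mask [2, 229, 39, 296] 0.5 [511.2 187.7  72.7  72.3 168.3]
```

View pics/w9.png

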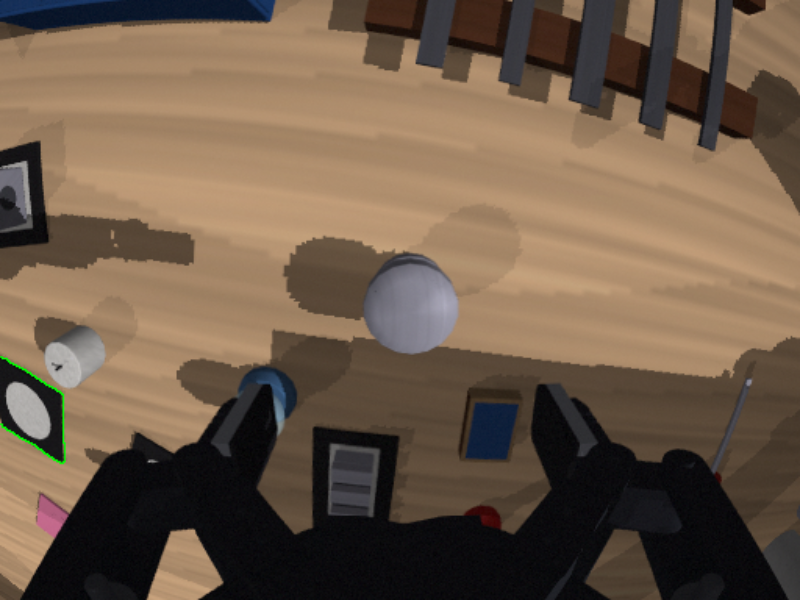

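The mushroom head is at (411,305), between the jaws.

```bash
python3 - <<'E'
from h import *
P=pose();a=np.linspace(0,6.28,73)
for c in [(.6396,-.0847),(.644,-.084),(.647,-.084)]:
    q=np.vstack([proj("wrist",np.c_[c[0]+.026*np.cos(a),c[1]+.026*np.sin(a),0*a+z],P) for z in(.03,.043)])/.64
    print(c,q.min(0).round(),q.max(0).round())
E
```

```text
(0.6396, -0.0847) [364. 261.] [460. 358.]
(0.644, -0.084) [364. 253.] [461. 350.]
(0.647, -0.084) [365. 248.] [462. 346.]
```

```bash
python3 -m creep '[{"jaw":1,"tx":-0.04,"ty":-0.08,"tz":-0.8,"roll":0},{"jaw":1,"tx":-0.04,"ty":-0.08,"tz":-1.7,"roll":0},{"jaw":1,"tx":-0.04,"ty":-0.08,"tz":-2.5,"roll":0},{"jaw":1,"tx":-0.04,"ty":-0.08,"tz":-2.87,"roll":0},{"jaw":1,"tx":-0.04,"ty":-0.08,"tz":-2.87,"roll":0}]'
python3 -m creep '[{"jaw":0,"tx":0,"ty":0,"tz":0,"roll":0},{"jaw":0,"tx":0,"ty":0,"tz":0,"roll":0},{"jaw":0,"tx":0,"ty":0,"tz":0,"roll":0},{"jaw":0,"tx":0,"ty":0,"tz":0,"roll":0},{"jaw":0,"tx":0,"ty":0,"tz":0,"roll":0}]' 60
python3 -m creep '[{"jaw":0,"tx":0,"ty":0,"tz":0.1,"roll":0},{"jaw":0,"tx":0,"ty":0,"tz":0.5,"roll":0},{"jaw":0,"tx":0,"ty":0,"tz":1.2,"roll":0},{"jaw":0,"tx":0,"ty":0,"tz":2.2,"roll":0},{"jaw":0,"tx":0,"ty":0,"tz":2.2,"roll":0}]'
python3 look2.py w10 mushroom_center 0.138
```

```text
time_s: 24.92
ee_pos: [0.642, -0.0848, 0.1949]
orientation: [-180.0, 0.1, 10.3]
ft_force: [0.3, 0.4, 0.0]
gripper_width: 0.999
time_s: 25.55
ee_pos: [0.6428, -0.0853, 0.1976]
orientation: [180.0, -0.1, 10.3]
ft_force: [-1.6, 1.2, 6.3]
gripper_width: 0.581
time_s: 26.18
ee_pos: [0.6436, -0.0856, 0.2878]
orientation: [179.9, -0.4, 10.2]
ft_force: [0.6, -0.5, -3.4]
gripper_width: 0.575
TCP [643.6 -85.6 287.8] [179.9  -0.2  10.2] t 26.225
mushroom_center mark [641.7 -85.4] 0.85
mushroom_center mask [206, 196, 309, 311] 0.83 [651.4 -83.1  59.6  47.   14.5]
mushroom_center mask [207, 288, 246, 335] 0.19 [614.4 -80.1  19.5   8.2   6.4]
```

View pics/w10.png

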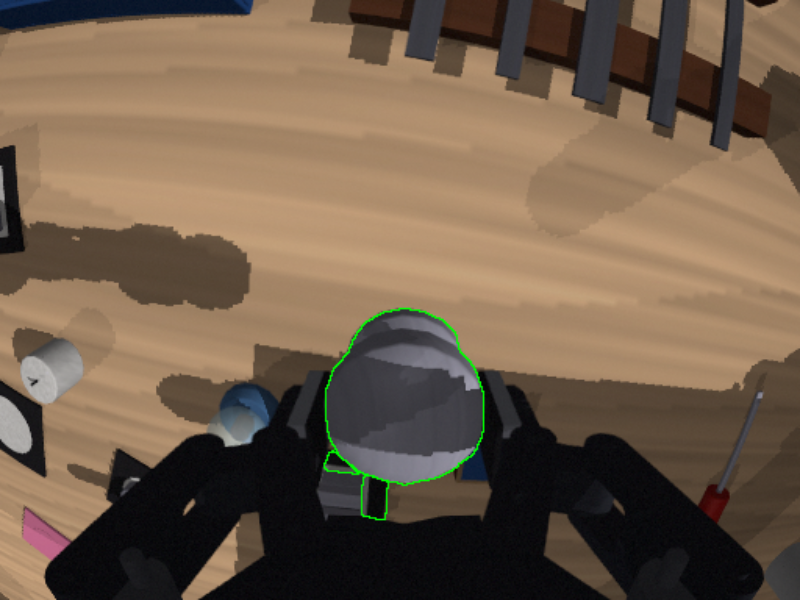

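The stake is held upright, with its head at (405,405). I'll carry it to the large round pad.

```bash
python3 -m creep '[{"jaw":0,"tx":-0.2,"ty":0.5,"tz":0,"roll":0},{"jaw":0,"tx":-0.7,"ty":1.4,"tz":0,"roll":0},{"jaw":0,"tx":-1.2,"ty":2.4,"tz":0,"roll":0},{"jaw":0,"tx":-1.7,"ty":3.4,"tz":0,"roll":0},{"jaw":0,"tx":-2.3,"ty":4.4,"tz":0,"roll":0}]'
python3 -m creep '[{"jaw":0,"tx":-0.5,"ty":1.0,"tz":0,"roll":0},{"jaw":0,"tx":-1.1,"ty":2.0,"tz":0,"roll":0},{"jaw":0,"tx":-1.6,"ty":2.9,"tz":0,"roll":0},{"jaw":0,"tx":-2.0,"ty":3.5,"tz":0,"roll":0},{"jaw":0,"tx":-2.05,"ty":3.72,"tz":0,"roll":0}]'
python3 -m creep '[{"jaw":0,"tx":0,"ty":0,"tz":-0.4,"roll":0},{"jaw":0,"tx":0,"ty":0,"tz":-1.1,"roll":0},{"jaw":0,"tx":0,"ty":0,"tz":-1.5,"roll":0},{"jaw":0,"tx":0,"ty":0,"tz":-1.5,"roll":0}]'
python3 look2.py w11 large_round_pad 0.004 mushroom_center 0.078
```

```text
time_s: 26.95
ee_pos: [0.5484, 0.093, 0.2825]
orientation: [-180.0, 0.1, 10.3]
ft_force: [-0.1, 0.2, -3.1]
gripper_width: 0.575
time_s: 27.58
ee_pos: [0.4656, 0.2417, 0.2827]
orientation: [-180.0, 0.1, 10.5]
ft_force: [0.3, -0.4, -3.5]
gripper_width: 0.575
time_s: 28.08
ee_pos: [0.4679, 0.2381, 0.2217]
orientation: [179.9, 0.2, 10.2]
ft_force: [-0.1, 0.6, -2.8]
gripper_width: 0.576
TCP [467.9 238.1 221.7] [1.80e+02 1.00e-01 1.02e+01] t 28.125
large_round_pad mask [182, 139, 333, 246] 0.61 [477.8 243.3  59.9  39.  103.3]
mushroom_center mark [468.7 238.6] 0.75
mushroom_center mask [207, 197, 309, 308] 0.66 [478.1 240.6  55.2  45.1  10.3]
```

View pics/w11.png

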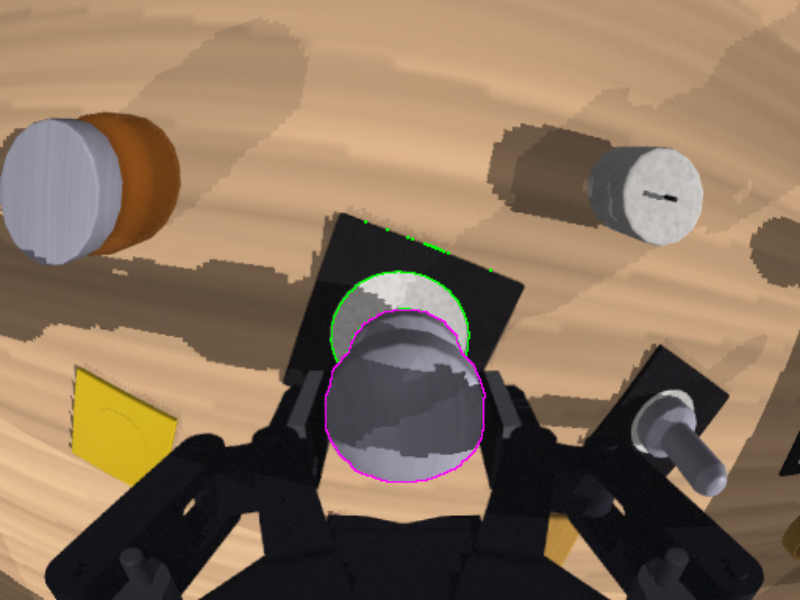

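The stake at (405,400) is over the large silhouette at (400,320), and needs about 2 mm more in +y. I'll lower it.

```bash
python3 -m creep '[{"jaw":0,"tx":0.02,"ty":0.06,"tz":-0.25,"roll":0},{"jaw":0,"tx":0.02,"ty":0.06,"tz":-0.4,"roll":0},{"jaw":0,"tx":0.02,"ty":0.06,"tz":-0.46,"roll":0},{"jaw":0,"tx":0.02,"ty":0.06,"tz":-0.5,"roll":0},{"jaw":0,"tx":0.02,"ty":0.06,"tz":-0.5,"roll":0}]'
python3 -m creep '[{"jaw":0,"tx":0,"ty":0,"tz":-0.03,"roll":0},{"jaw":0,"tx":0,"ty":0,"tz":-0.05,"roll":0},{"jaw":0,"tx":0,"ty":0,"tz":-0.05,"roll":0}]'
```

```text
time_s: 28.95
ee_pos: [0.469, 0.2417, 0.2034]
orientation: [180.0, 0.0, 10.3]
ft_force: [-0.1, 0.1, -3.6]
gripper_width: 0.578
time_s: 29.32
ee_pos: [0.469, 0.2417, 0.2016]
orientation: [-180.0, -0.0, 10.3]
ft_force: [-1.3, 0.2, -2.0]
gripper_width: 0.578
```

```bash
python3 -m creep '[{"jaw":0,"tx":0,"ty":0,"tz":-0.02,"roll":0},{"jaw":0,"tx":0,"ty":0,"tz":-0.04,"roll":0},{"jaw":0,"tx":0,"ty":0,"tz":-0.04,"roll":0}]'
```

```text
time_s: 29.7
ee_pos: [0.469, 0.2418, 0.2015]
orientation: [180.0, -0.0, 10.3]
ft_force: [-5.2, -2.9, 16.1]
gripper_width: 0.574
```

```bash
python3 -m creep '[{"jaw":0.75,"tx":0,"ty":0,"tz":0.06,"roll":0},{"jaw":1,"tx":0,"ty":0,"tz":0.06,"roll":0},{"jaw":1,"tx":0,"ty":0,"tz":0.06,"roll":0},{"jaw":1,"tx":0,"ty":0,"tz":0.06,"roll":0},{"jaw":1,"tx":0,"ty":0,"tz":0.4,"roll":0}]'
python3 -m creep '[{"jaw":1,"tx":0,"ty":0,"tz":0.8,"roll":0},{"jaw":1,"tx":0,"ty":0,"tz":1.8,"roll":0},{"jaw":1,"tx":0,"ty":0,"tz":2.8,"roll":0},{"jaw":1,"tx":0,"ty":0,"tz":3.6,"roll":0},{"jaw":1,"tx":0,"ty":-0.5,"tz":4.0,"roll":0}]'
python3 -m creep '[{"jaw":1,"tx":0,"ty":-1.2,"tz":0,"roll":0},{"jaw":1,"tx":0,"ty":-2.4,"tz":0,"roll":0},{"jaw":1,"tx":0,"ty":-3.6,"tz":0,"roll":0},{"jaw":1,"tx":0,"ty":-4.8,"tz":0,"roll":0},{"jaw":1,"tx":0,"ty":-6.0,"tz":0,"roll":0}]'
python3 -m creep '[{"jaw":1,"tx":0,"ty":-1.2,"tz":0,"roll":0},{"jaw":1,"tx":0,"ty":-2.4,"tz":0,"roll":0},{"jaw":1,"tx":0,"ty":-3.6,"tz":0,"roll":0},{"jaw":1,"tx":0,"ty":-4.8,"tz":0,"roll":0},{"jaw":1,"tx":0,"ty":-6.0,"tz":0,"roll":0}]'
python3 -m creep '[{"jaw":1,"tx":-0.6,"ty":-1,"tz":0,"roll":0},{"jaw":1,"tx":-1.2,"ty":-2,"tz":0,"roll":0},{"jaw":1,"tx":-1.8,"ty":-3,"tz":0,"roll":0},{"jaw":1,"tx":-2.4,"ty":-4,"tz":0,"roll":0},{"jaw":1,"tx":-3.0,"ty":-5,"tz":0,"roll":0}]'
python3 - <<'E'
from h import *
for cam in("top","scene"):
    im=manip.get_image(cam)
    if cam=="top": cv2.imwrite("pics/top1.png",cv2.resize(im[60:270,150:420,::-1],None,fx=2.9,fy=2.9,interpolation=cv2.INTER_CUBIC))
    else: cv2.imwrite("pics/scene1.png",cv2.resize(im[110:310,170:400,::-1],None,fx=3,fy=3,interpolation=cv2.INTER_CUBIC))
    for t in T:
        z=Z[t]+(.004 if t in T[:4] else 0)
        print(cam,t,[(np.round(unproj(cam,d["centre"][::-1],z)[0,:2]*1000).tolist(),round(d["score"],2)) for d in manip.mark_of(cam,t)][:2])
    for t in T[:2]:
        for d in manip.masks_of(cam,t)[:1]: print(t,rect(cam,d["region"],2*Z[t]+.004))
print(manip.read_state()["time_s"])
E
```

```text
time_s: 30.32
ee_pos: [0.4686, 0.2415, 0.2155]
orientation: [180.0, 0.1, 10.3]
ft_force: [-0.8, 1.2, -0.3]
gripper_width: 0.997
time_s: 30.95
ee_pos: [0.4689, 0.2231, 0.379]
orientation: [-179.9, -0.2, 10.4]
ft_force: [-0.4, -0.3, 0.3]
gripper_width: 1.005
time_s: 31.58
ee_pos: [0.4686, -0.0197, 0.3769]
orientation: [180.0, -0.1, 10.3]
ft_force: [0.3, 0.1, -0.5]
gripper_width: 1.002
time_s: 32.2
ee_pos: [0.4687, -0.2597, 0.3769]
orientation: [180.0, -0.1, 10.3]
ft_force: [1.4, 0.1, 0.3]
gripper_width: 1.003
time_s: 32.83
ee_pos: [0.3481, -0.4593, 0.3769]
orientation: [180.0, -0.1, 10.3]
ft_force: [0.5, -0.1, -0.2]
gripper_width: 1.0
top dapping_center [([659.0, 231.0], 0.67)]
top swage_center [([464.0, -66.0], 0.91)]
top mushroom_center []
top punch_center [([447.0, 97.0], 0.64), ([461.0, -171.0], 0.5)]
top square_pad [([663.0, 246.0], 0.78)]
top long_pad [([472.0, -74.0], 0.74)]
top large_round_pad [([467.0, 245.0], 0.9)]
top small_round_pad [([451.0, 91.0], 0.75), ([377.0, 385.0], 0.75)]
top globe_center [([550.0, -12.0], 0.53)]
top candle_center [([549.0, 152.0], 0.73), ([441.0, 89.0], 0.22)]
dapping_center [656.8 232.3  58.9  46.7  11.6]
swage_center [470.4 -71.3  96.7  27.9   3.9]
scene dapping_center [([660.0, 229.0], 0.58)]
scene swage_center [([473.0, -66.0], 0.75)]
scene mushroom_center [([471.0, 259.0], 0.91)]
scene punch_center [([466.0, -183.0], 0.76), ([438.0, 98.0], 0.74)]
scene square_pad [([654.0, 239.0], 0.62)]
scene long_pad [([467.0, -67.0], 0.76)]
scene large_round_pad [([476.0, 235.0], 0.82), ([445.0, 89.0], 0.16)]
scene small_round_pad [([302.0, 246.0], 0.93), ([374.0, 394.0], 0.74)]
scene globe_center [([556.0, -5.0], 0.66)]
scene candle_center [([551.0, 145.0], 0.63)]
dapping_center [672.6 221.7  78.   51.9 105.1]
swage_center [478.8 -75.3 108.7  40.    4. ]
34.125
```

View pics/top1.png

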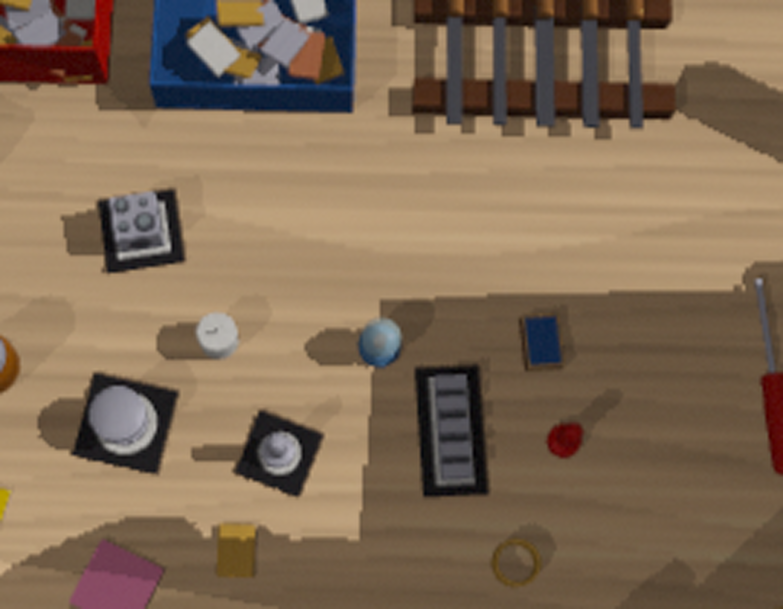

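View pics/scene1.png

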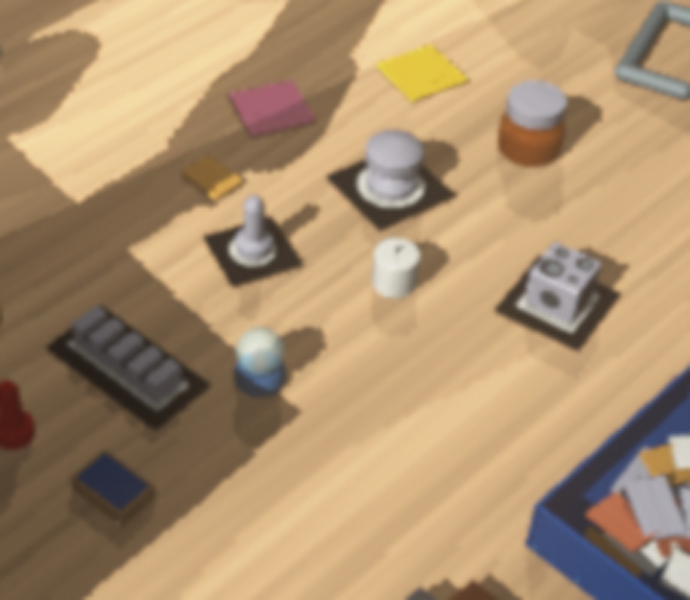

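All four tools look centred. In the last top crop the block is at (137,225), stake at (122,418), punch at (279,450) and bar at (452,427). One network mark for the stake (y=259) disagrees with the picture, so I'll check it by comparing mask boxes with predicted outlines.

```bash
python3 - <<'E'
from h import *
a=np.linspace(0,6.28,49)
def circ(c,r,z): return np.c_[c[0]+r*np.cos(a),c[1]+r*np.sin(a),0*a+z+.004]
def box(c,l,w,h,y):
    k=np.radians(y);R=np.array([[np.cos(k),-np.sin(k)],[np.sin(k),np.cos(k)]])
    p=np.array([[i*l/2,j*w/2] for i in(-1,1) for j in(-1,1)])@R.T+c
    return np.vstack([np.c_[p,np.full(4,z+.004)] for z in(0,h)])
pads=dict(dapping=(.663,.2365),mushroom=(.4687,.2405),punch=(.4432,.0925))
M={"dapping":box(pads["dapping"],.044,.044,.04,10.3),
 "mushroom":np.vstack([circ(pads["mushroom"],r,z) for r,z in((.023,0),(.026,.03),(.026,.043),(.005,.05))]),
 "punch":np.vstack([circ(pads["punch"],r,z) for r,z in((.016,0),(.016,.012),(.009,.052),(.003,.06))])}
for cam in("top","scene"):
    manip.get_image(cam)
    for n,X in M.items():
        q=proj(cam,X);print(cam,n,"pred",q.min(0).round(1),q.max(0).round(1),[(np.round(d["bbox"],1).tolist(),round(d["score"],2)) for d in manip.masks_of(cam,n+"_center")[:2]])
E
```

```text
top dapping pred [186.8 125.4] [206.3 147.4] [([188.2, 127.2, 203.8, 144.7], 0.65)]
top mushroom pred [179.9 192.9] [200.5 213.7] [([181.0, 193.3, 201.6, 212.6], 0.77)]
top punch pred [239.2 209.3] [251.  221.8] [([240.0, 208.6, 252.1, 222.0], 0.56), ([337.1, 206.9, 350.1, 219.7], 0.42)]
scene dapping pred [343.2 189.9] [369.9 219. ] [([341.9, 193.6, 371.2, 217.2], 0.62), ([250.5, 174.9, 261.6, 198.1], 0.22)]
scene mushroom pred [290.4 152.9] [310.3 177. ] [([292.2, 151.6, 309.0, 177.8], 0.71)]
scene punch pred [247.1 174.9] [259.5 197.1] [([248.5, 174.9, 259.8, 196.5], 0.58), ([170.3, 237.4, 178.3, 261.3], 0.5)]
```

All the mask boxes match the predicted outlines to within about 1–4 px (about 2 mm per px), with box centres within about 1.5 px. I'm handing in.

```bash
python3 -c "
from rig import manip
print(manip.read_state()['time_s'],manip.hand_in())"
```

```text
the job is handed in; nothing more can be done
34.525 None
```

I put all four tools on their matching black pads and handed the job in at about 34.5 s of the 102 s allowed; no verdict was returned. I lowered each tool until the wrist force showed contact, then released it. I left the red look-alike punch and the pink and yellow pads alone.

- **Position and turn:** In the last top and scene pictures, the outlines of the block, stake and punch matched the outlines predicted for the pad centres, with box centres within about 1.5 px (roughly 3 mm). The bar measured within about 1 mm and 0.5° of its silhouette. The block's top-view outline measured 11.6° against its pad's 10.3°.
- **Globe and candle:** Both were upright and, within the measurement noise, where they started.
- **Disagreements:** Some of the trained network's centre marks were off, the worst being one for the stake in the scene view about 18 mm out. The stake's mask and the pictures contradicted that mark, so I treated it as wrong.
- **Refused call:** My first set of moves was refused for missing keys, and nothing moved.

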